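# Find the stirring place left switched on and release its key

## Task

The four-place stirrer on the bench is about to be plugged in, but one of its four identical latching keys has been left down and, without power, no lamp shows which. With the fingertips, tap the keys lightly one after another from left to right, so lightly that none of them changes over, and feel which one is already latched; when all four have been tapped, press that one home and let it spring up, so that all four stand up. Do not push any other key down to its latch, and leave the glassware and everything else where it stands.

Things in the scene. Friction and masses are not known exactly. Their poses are not given: they have to be found in the camera images.
- stirrer: Four-place magnetic stirrer, unplugged, fixed: white case on a dark base, 220 mm deep (x), 360 mm wide (y), 55 mm high, turned by up to 0.25 rad. Origin at the centre of its underside on the bench; x to its back, y to its left seen from the robot, z up. A dark strip with four keys runs along its front, four round steel stirring places lie behind them.
- key_row (a point): Middle of the row of four keys, on the deck 55 mm above the bench. Left to right the keys stand at +105, +35, -35 and -105 mm along the stirrer's y from here. The latch changes over once a cap is pressed about 6.3 mm below its up position (about 6 N): let go from there, an up key stays latched and a latched one rises fully within 0.5 s; let go earlier, it goes back to where it was.
- key_a: One of four identical light grey push-push keys: level cap 28 x 28 mm in a black frame 36 x 36 x 4 mm. Its place in the row varies; any may be the latched one. Origin: centre of the top face, moving with it. It only moves down. Top above the bench: 71 mm up, 67 mm latched, 64 mm home at its stop (7 N). From up it gives at about 2 N, then 0.6 N more per mm; a latched cap has no give below 4 N.
- key_b: One of four identical light grey push-push keys: level cap 28 x 28 mm in a black frame 36 x 36 x 4 mm. Its place in the row varies; any may be the latched one. Origin: centre of the top face, moving with it. It only moves down. Top above the bench: 71 mm up, 67 mm latched, 64 mm home at its stop (7 N). From up it gives at about 2 N, then 0.6 N more per mm; a latched cap has no give below 4 N.
- key_c: One of four identical light grey push-push keys: level cap 28 x 28 mm in a black frame 36 x 36 x 4 mm. Its place in the row varies; any may be the latched one. Origin: centre of the top face, moving with it. It only moves down. Top above the bench: 71 mm up, 67 mm latched, 64 mm home at its stop (7 N). From up it gives at about 2 N, then 0.6 N more per mm; a latched cap has no give below 4 N.
- key_d: One of four identical light grey push-push keys: level cap 28 x 28 mm in a black frame 36 x 36 x 4 mm. Its place in the row varies; any may be the latched one. Origin: centre of the top face, moving with it. It only moves down. Top above the bench: 71 mm up, 67 mm latched, 64 mm home at its stop (7 N). From up it gives at about 2 N, then 0.6 N more per mm; a latched cap has no give below 4 N.
- places (a point): Middle of the row of four stirring places (steel discs 61 mm across, 70 mm apart, each 117 mm behind its key), on their top, 57.5 mm above the bench. Beakers and a dish stand on three of them.
- knob (a point): Top of the grey round speed knob, 28 mm across and 13 mm high above the deck, 61 mm to the right of the rightmost key. It is no key and does not turn.
- beaker_1: Loose empty glass beaker, 53 mm across and 67 mm high, standing on one of the stirring places behind the keys; origin at the centre of its underside. Not to be moved.
- beaker_2: Loose empty glass beaker, 53 mm across and 67 mm high, standing on one of the stirring places behind the keys; origin at the centre of its underside. Not to be moved.
- dish: Loose flat dish with lid, pink inside, 62 mm across and 15 mm high, lying on one of the stirring places; origin at the centre of its underside. Not to be moved.
- timer: Loose white timer, 60 x 68 mm and 21 mm high, on the bench to the right of the stirrer; origin at the centre of its underside. Not to be moved.
- tape: Loose roll of tape, 75 mm across and 24 mm high, lying on the bench to the left of the stirrer; origin at the centre of its underside. Not to be moved.

How it is judged:
By the outcome, as a careful person would: the job done as asked, in the order asked, and still so for the second after the job is handed in, with the robot touching nothing.
It also fails if it takes over 51 s, if anything falls off the work surface, if the arm or the gripper's body presses on something with over 40 N, if the wrist force passes 120 N, or if a joint passes its speed limit or range.

## Robot

A 6-joint arm with a two-finger parallel gripper is mounted at the origin on a cart in front of the work surface, level with it; the furniture and walls round the work are solid. World frame = base frame: x ahead of the robot, y to its left, z up, the work surface at z = 0. Lengths are in m, angles in rad, forces in N, time in s.
With the tool pointing down it reaches from about 0.35 to 0.975 m from the base axis. Payload 17.4 kg.
Tool frame: the origin (TCP) lies between the finger pads; the fingertips stand 19 mm ahead of it and the grasp point (between the pads) is the TCP; z points along the fingers, y is the line along which they close (so a half turn about z gives the same grasp; the last joint's range is limited). The gripper opens to 85 mm and grips with 20 to 120 N. Pads are 22 mm wide; open, the fingers measure 114 mm over their backs; the gripper's body (76 mm by 85 mm) begins 54 mm behind the grasp point. The pads swing forward as they close: fully open they stand 13 mm farther back than shut.
Start: joints at [-1.335, 0.116, 1.442, -0, 1.584, -0.038], TCP at [0.183, -0.65, 0.25] pointing down, gripper open.
Joint ranges: [-2.83, 2.83], [-0.83, 2.19], [0.07, 2.5], [-1.14, 4.28], [0.01, 3], [-2.97, 2.97]. Speed limits (rad/s): [1.89, 1.89, 2.22, 3.14, 3.14, 3.14].

## Interface

Orientations are given as a rotation vector (axis times angle).
In Python, from plant import telemetry, cams, workorder gives the robot as it stands.
- The arm moves only by the tool servo_tool, never from a script. Its argument "series" is a list of rows, each a list of 7 numbers: the shift along the tool's x, y, z normalised to -1 to 1, where 1 is 750 mm, then the turn, a rotation vector about the tool's x, y, z normalised to -1 to 1, where 1 is pi rad, then the opening, from 0 (shut) to 1 (fully open). In form: [[tx, ty, tz, wx, wy, wz, jaw], ...]. A call has 1 to 20 rows; each row shifts and turns the commanded pose from where the row before left it, along the tool's axes as they then stand; what a row does not reach is not made up. A row lasts 1/12 s, in which the tool goes at most 41.7 mm and 7.16 degrees, less where a joint would pass 70% of its speed; a pose out of reach is approached as far as the arm can. A call with a number of a shift or a turn outside -1 to 1 is refused whole. A call with a gripper value outside its range is refused whole. The fingers move at their own pace and stop on an object; the grip force is fixed at half the most. Time passes only in rows, so rows that do not move let the fingers close. It gives the time, the measured TCP pose, the force, the opening and the grip force at its end, in the units of the state.
- telemetry.sense(): the state, without advancing time (a new reading comes with each control period).
- cams.camera(name): name is "side" or "top"; returns the picture (384x512x3 uint8, blue, green, red); there is no depth.
- cams.calibration(name): a dict with "mtx" (3x3 intrinsics, pixels), "xyz" and "attitude" of the camera in the world. Camera axes: x right, y down, z forward; pixel columns grow to the right and rows downward; lengths in m; the calibration is good to about 2 mm. A picture is of the moment at which its call begins. calibration takes no time and is no camera call.
- workorder.close_job(): hands the job in; it is judged then, once.
The state is a dict: "t": time; "q": joint angles; "joint_vel": joint speeds; "joint_torque": joint torques, N m; "eef_pos": TCP position; "ee_rot": TCP orientation; "ft_force": force on the tool from outside, world axes, zero at the start; "torque": the same for the moment, N m; "gripper_width": finger opening in m; "grasp_force": force on a finger pad.
Only numpy, scipy, OpenCV 4.12 (cv2) and the standard library are available. Lean on these libraries where they do the work, as an engineer would, in place of code of your own. Each camera call takes 0.05 s, during which the arm holds its last target. There are 200 camera calls.

## Working session

There is one attempt and no reset: what is moved stays moved. The work goes in short steps, Python scripts to look and compute and a tool call to move; the robot and the scene stay as the last step left them, time stands still between calls to the robot, and variables do not carry over. Pictures are saved under pics/ and viewed, at most 10 in all, crops included, and the job is handed in when it is done.

Besides the shell and the picture viewer there is one more tool, called after ">>>" by a JSON object that holds its "method" and its "body". servo_tool: Moves the arm, as the interface text tells. Scaled input: -1 to 1 covers 750 mm each way for a shift and pi rad each way for a turn. Its arguments: {"type":"object","properties":{"series":{"type":"array"}},"required":["series"]}

```bash
mkdir -p pics; python3 - <<'E'
from plant import telemetry,cams
import cv2
for n in ("top","side"):
    cv2.imwrite(f"pics/{n}0.png",cams.camera(n)); c=cams.calibration(n); print(n,c)
s=telemetry.sense(); print({k:s[k] for k in("t","eef_pos","ee_rot","ft_force","gripper_width")})
E
```

```text
top {'mtx': array([[369.58974192,   0.        , 254.55527603],
       [  0.        , 369.58974192, 192.72191199],
       [  0.        ,   0.        ,   1.        ]]), 'xyz': array([0.38022799, 0.16008816, 1.10548231]), 'attitude': array([-2.17558124,  2.11862616, -0.17944723])}
side {'mtx': array([[491.18417194,   0.        , 239.83666325],
       [  0.        , 491.18417194, 188.97610451],
       [  0.        ,   0.        ,   1.        ]]), 'xyz': array([0.25550568, 1.54038609, 0.90245265]), 'attitude': array([-0.23326041,  2.61033488, -1.51260845])}
{'t': 0.1, 'eef_pos': array([ 0.18248495, -0.64972162,  0.24965104]), 'ee_rot': array([-3.11122366e+00, -4.28607665e-01,  1.56287122e-04]), 'ft_force': array([ 0.43203905,  0.9170505 , -0.52319159]), 'gripper_width': 0.08558776669737872}
```

View pics/top0.png

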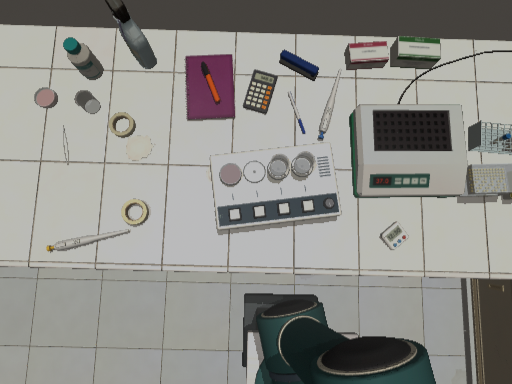

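View pics/side0.png

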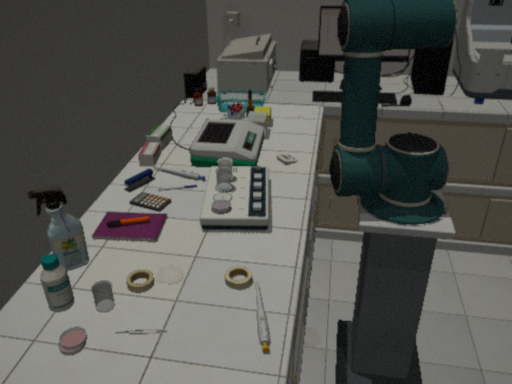

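The top view shows the keys at about (235,214), (259,211), (284,208) and (307,205), with the knob at (329,203). Next I get their centroids and cast rays.

```bash
cat > h.py <<'E'
import numpy as np,cv2
from scipy.spatial.transform import Rotation as R
from plant import telemetry,cams
def cast(n,p,z):
    c=cams.calibration(n); d=R.from_rotvec(c["attitude"]).apply(np.linalg.solve(c["mtx"],[p[0],p[1],1]))
    return c["xyz"]+d*(z-c["xyz"][2])/d[2]
def keys(img):
    g=img[:,:,1]; out=[]
    for p in [(235,214),(259,211),(284,208),(307,205)]:
        x,y=p; w=np.clip(g[y-9:y+10,x-9:x+10].astype(float)-110,0,None)
        m=(w>0).astype(np.uint8); n,l,s,c=cv2.connectedComponentsWithStats(m)
        k=l[9,9]; w=w*(l==k); Y,X=np.mgrid[-9:10,-9:10]
        out.append((x+(X*w).sum()/w.sum(),y+(Y*w).sum()/w.sum(),s[k][4]))
    return out
E
python3 - <<'E'
from h import *
im=cv2.imread("pics/top0.png"); P=[]
for k in keys(im):
    q=cast("top",k,0.070); P.append(q); print(np.round(k,1),q.round(4))
P=np.array(P); print(np.linalg.norm(np.diff(P,axis=0),axis=1)); d=P[0]-P[3]; print("mid",P.mean(0),"yaw",np.arctan2(-d[0],d[1]))
s=telemetry.sense(); print(R.from_rotvec(s["ee_rot"]).as_matrix().round(3))
a=cv2.resize(im[130:240,200:350],None,fx=5,fy=5,interpolation=3); cv2.imwrite("pics/c.png",a)
b=cv2.imread("pics/side0.png")
E
```

```text
[234.3 213.7  91. ] [0.4798 0.2041 0.07  ]
[259.  210.7  92. ] [0.4902 0.1349 0.07  ]
[283.6 207.8  89. ] [0.5003 0.0657 0.07  ]
[307.8 205.   90. ] [ 0.5101 -0.0027  0.07  ]
[0.06998818 0.06989728 0.06913903]
mid [0.49511608 0.10049012 0.07      ] yaw 0.14552496061218473
[[ 0.963  0.27  -0.   ]
 [ 0.27  -0.963  0.001]
 [ 0.    -0.001 -1.   ]]
```

View pics/c.png

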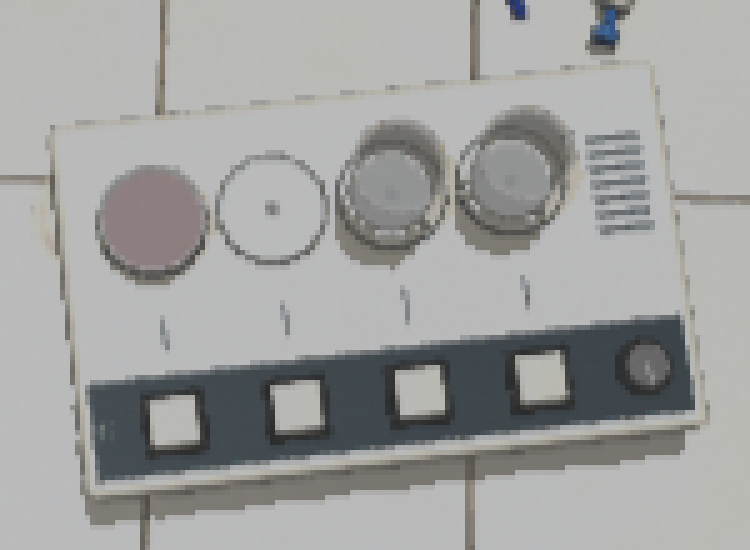

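The crop shows four unobstructed keys in the dark strip. The caps measure about 70 mm apart and the row's yaw is about 0.146 rad. I'll square the tool to the row, shut the jaws and move over the leftmost key.

>>> {"method": "servo_tool", "body": {"series": [[0,0,0,0,0,0.0204,0],[0,0,0,0,0,0.0204,0],[0.04,-0.02,0,0,0,0,0],[0.04,-0.02,0,0,0,0,0],[0.04,-0.02,0,0,0,0,0],[0.04,-0.02,0,0,0,0,0],[0.04,-0.02,0,0,0,0,0],[0.04,-0.02,0,0,0,0,0],[0.04,-0.02,0,0,0,0,0],[0.04,-0.02,0,0,0,0,0],[0.012,-0.045,0,0,0,0,0],[0.012,-0.045,0,0,0,0,0],[0.012,-0.045,0,0,0,0,0],[0.012,-0.045,0,0,0,0,0],[0.012,-0.045,0,0,0,0,0],[0.012,-0.045,0,0,0,0,0],[0.012,-0.045,0,0,0,0,0],[0.012,-0.045,0,0,0,0,0],[0.012,-0.045,0,0,0,0,0],[0.012,-0.045,0,0,0,0,0]]}}

```text
t: 1.77
eef_pos: [0.4423, -0.1477, 0.2501]
ee_rot: [-3.133, -0.228, 0.0]
ft_force: [0.5, 0.3, 1.2]
gripper_width: -0.0002
grasp_force: 0.0
```

>>> {"method": "servo_tool", "body": {"series": [[0.012,-0.045,0,0,0,0,0],[0.012,-0.045,0,0,0,0,0],[0.012,-0.045,0,0,0,0,0],[0.012,-0.045,0,0,0,0,0],[0.012,-0.045,0,0,0,0,0],[0.012,-0.045,0,0,0,0,0],[0.012,-0.045,0,0,0,0,0],[0.012,-0.045,0,0,0,0,0],[0.012,-0.045,0,0,0,0,0],[0,0,0.03,0,0,0,0],[0,0,0.03,0,0,0,0],[0,0,0,0,0,0,0],[0,0,0,0,0,0,0],[0,0,0,0,0,0,0]]}}

```text
t: 2.93
eef_pos: [0.479, 0.1628, 0.2065]
ee_rot: [-3.133, -0.228, -0.001]
ft_force: [-1.4, -0.3, 0.5]
gripper_width: -0.0001
grasp_force: 0.0
```

```bash
cat >> h.py <<'E'
T=np.array([[0.4798,0.2041],[0.4902,0.1349],[0.5003,0.0657],[0.5104,-0.0035]])
def to(i,z):
    s=telemetry.sense(); M=R.from_rotvec(s["ee_rot"]); d=M.inv().apply(np.r_[T[i],z]-s["eef_pos"])
    print("t",s["t"],"pos",s["eef_pos"].round(4),"tool delta mm",(d*1e3).round(1),"norm",(d/.75).round(4),"F",s["ft_force"].round(2),"w",s["gripper_width"])
    y=M.as_matrix()[:,0]; print("yaw",np.arctan2(y[1],y[0]).round(4),"down",M.as_matrix()[:,2].round(4))
E
python3 -c "from h import *; to(0,.1)"
```

```text
t 2.9333 pos [0.479  0.1628 0.2065] tool delta mm [  6.7 -40.8 106.6] norm [ 0.009  -0.0544  0.1421] F [-1.38 -0.33  0.51] w -0.0001294392895892479
yaw 0.1451 down [ 9.e-04  2.e-04 -1.e+00]
```

>>> {"method": "servo_tool", "body": {"series": [[0.0045,-0.0272,0,0,0,0,0],[0.0045,-0.0272,0,0,0,0,0],[0,0,0.032,0,0,0,0],[0,0,0.032,0,0,0,0],[0,0,0.032,0,0,0,0],[0,0,0.032,0,0,0,0],[0,0,0,0,0,0,0],[0,0,0,0,0,0,0],[0,0,0,0,0,0,0],[0,0,0,0,0,0,0]]}}

```text
t: 3.77
eef_pos: [0.4804, 0.2045, 0.1117]
ee_rot: [-3.132, -0.228, -0.004]
ft_force: [0.8, -0.1, -0.4]
gripper_width: 0.0
grasp_force: 0.0
```

```bash
python3 -c "from h import *; to(0,.092);cv2.imwrite('pics/t1.png',cv2.resize(cams.camera('side')[140:260,170:310],None,fx=5,fy=5))"
```

```text
t 3.7667 pos [0.4804 0.2045 0.1117] tool delta mm [-0.7  0.3 19.7] norm [-0.001   0.0004  0.0263] F [ 0.82 -0.06 -0.35] w 3.126807783966791e-05
yaw 0.1453 down [ 0.0028  0.001  -1.    ]
```

View pics/t1.png

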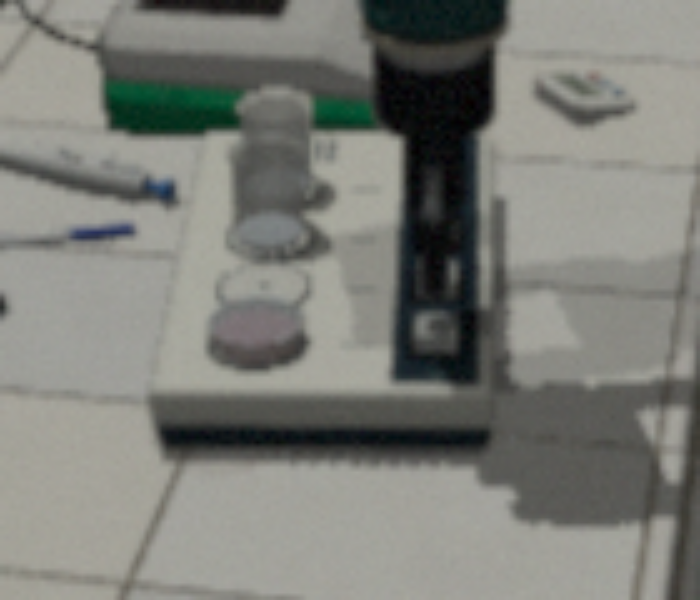

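The crop shows the closed fingertips just above the first key at about (435,320). Now I lower gently.

>>> {"method": "servo_tool", "body": {"series": [[-0.001,0,0.013,0,0,0,0],[0,0,0.013,0,0,0,0],[0,0,0,0,0,0,0],[0,0,0,0,0,0,0],[0,0,0,0,0,0,0]]}}

```text
t: 4.23
eef_pos: [0.4786, 0.2042, 0.0898]
ee_rot: [3.133, 0.229, -0.001]
ft_force: [-2.0, -0.2, 2.1]
gripper_width: 0.0003
grasp_force: 1.0
```

>>> {"method": "servo_tool", "body": {"series": [[0,0,0.0013,0,0,0,0],[0,0,0.0013,0,0,0,0],[0,0,0.0007,0,0,0,0],[0,0,0,0,0,0,0],[0,0,0,0,0,0,0],[0,0,0,0,0,0,0]]}}

```text
t: 4.73
eef_pos: [0.4787, 0.2043, 0.0874]
ee_rot: [-3.133, -0.229, -0.0]
ft_force: [-1.3, -1.0, 3.0]
gripper_width: 0.0
grasp_force: 1.8
```

>>> {"method": "servo_tool", "body": {"series": [[0,0,0.001,0,0,0,0],[0,0,0.001,0,0,0,0],[0,0,0,0,0,0,0],[0,0,0,0,0,0,0]]}}

```text
t: 5.07
eef_pos: [0.4788, 0.2042, 0.0859]
ee_rot: [-3.133, -0.229, -0.0]
ft_force: [-1.0, -0.0, 4.0]
gripper_width: 0.0003
grasp_force: 2.2
```

Key 1 gives softly (2.1, 3.0, then 4.0 N from 71 mm down to 67 mm), so it is up. On to key 2.

>>> {"method": "servo_tool", "body": {"series": [[0,0,-0.015,0,0,0,0],[0,0,-0.0187,0,0,0,0],[0,0.0311,0,0,0,0,0],[0,0.0311,0,0,0,0,0],[0,0.0311,0,0,0,0,0],[0,0,0,0,0,0,0],[0,0,0,0,0,0,0],[0,0,0,0,0,0,0],[0,0,0,0,0,0,0]]}}

```text
t: 5.82
eef_pos: [0.4888, 0.1356, 0.1113]
ee_rot: [-3.133, -0.229, -0.0]
ft_force: [-0.5, 0.4, -0.7]
gripper_width: 0.0003
grasp_force: 0.0
```

```bash
python3 -c "from h import *; to(1,.092)"
```

```text
t 5.8167 pos [0.4888 0.1356 0.1113] tool delta mm [ 1.3  0.9 19.3] norm [0.0017 0.0012 0.0257] F [-0.49  0.42 -0.7 ] w 0.00029380489148349206
yaw 0.1462 down [ 0.e+00  2.e-04 -1.e+00]
```

>>> {"method": "servo_tool", "body": {"series": [[0.0017,0.0012,0.013,0,0,0,0],[0,0,0.013,0,0,0,0],[0,0,0.0013,0,0,0,0],[0,0,0.0013,0,0,0,0],[0,0,0.0013,0,0,0,0],[0,0,0,0,0,0,0],[0,0,0,0,0,0,0],[0,0,0,0,0,0,0],[0,0,0,0,0,0,0]]}}

```text
t: 6.57
eef_pos: [0.4903, 0.1343, 0.0889]
ee_rot: [-3.133, -0.229, -0.0]
ft_force: [-1.7, 0.3, 1.7]
gripper_width: -0.0002
grasp_force: 1.4
```

>>> {"method": "servo_tool", "body": {"series": [[0,0,0.001,0,0,0,0],[0,0,0.0006,0,0,0,0],[0,0,0,0,0,0,0],[0,0,0,0,0,0,0],[0,0,0,0,0,0,0]]}}

```text
t: 6.98
eef_pos: [0.4903, 0.1343, 0.0875]
ee_rot: [-3.133, -0.228, -0.0]
ft_force: [-0.4, 1.6, 2.9]
gripper_width: -0.0003
grasp_force: 1.7
```

Key 2 makes contact at about 70 mm and gives, so it is up. On to key 3.

>>> {"method": "servo_tool", "body": {"series": [[0,0,-0.015,0,0,0,0],[0,0,-0.0167,0,0,0,0],[0,0.0311,0,0,0,0,0],[0,0.0311,0,0,0,0,0],[0,0.0311,0,0,0,0,0],[0,0,0,0,0,0,0],[0,0,0,0,0,0,0],[0,0,0,0,0,0,0],[0,0,0,0,0,0,0]]}}

```text
t: 7.73
eef_pos: [0.5004, 0.0656, 0.1117]
ee_rot: [-3.133, -0.229, -0.001]
ft_force: [0.7, -0.7, 0.2]
gripper_width: -0.0002
grasp_force: 0.0
```

```bash
python3 -c "from h import *; to(2,.092)"
```

```text
t 7.7333 pos [0.5004 0.0656 0.1117] tool delta mm [-0.1 -0.1 19.7] norm [-0.0002 -0.0001  0.0263] F [ 0.65 -0.67  0.22] w -0.00021949013986809337
yaw 0.1461 down [ 4.e-04  1.e-04 -1.e+00]
```

>>> {"method": "servo_tool", "body": {"series": [[0,0,0.013,0,0,0,0],[0,0,0.013,0,0,0,0],[0,0,0.0013,0,0,0,0],[0,0,0.0013,0,0,0,0],[0,0,0.0013,0,0,0,0],[0,0,0,0,0,0,0],[0,0,0,0,0,0,0],[0,0,0,0,0,0,0],[0,0,0,0,0,0,0]]}}

```text
t: 8.48
eef_pos: [0.5005, 0.0651, 0.089]
ee_rot: [-3.133, -0.228, -0.0]
ft_force: [-0.7, 1.3, 3.3]
gripper_width: -0.0005
grasp_force: 1.3
```

>>> {"method": "servo_tool", "body": {"series": [[0,0,0.001,0,0,0,0],[0,0,0.0006,0,0,0,0],[0,0,0,0,0,0,0],[0,0,0,0,0,0,0],[0,0,0,0,0,0,0]]}}

```text
t: 8.9
eef_pos: [0.5005, 0.065, 0.0877]
ee_rot: [-3.133, -0.229, -0.0]
ft_force: [-0.4, 1.0, 4.7]
gripper_width: -0.0003
grasp_force: 1.7
```

Key 3 is also up, so I expect key 4 to be the latched one. It still needs tapping.

>>> {"method": "servo_tool", "body": {"series": [[0,0,-0.015,0,0,0,0],[0,0,-0.0167,0,0,0,0],[0,0.0311,0,0,0,0,0],[0,0.0311,0,0,0,0,0],[0,0.0311,0,0,0,0,0],[0,0,0,0,0,0,0],[0,0,0,0,0,0,0],[0,0,0,0,0,0,0],[0,0,0,0,0,0,0]]}}

```text
t: 9.65
eef_pos: [0.5106, -0.0036, 0.1119]
ee_rot: [-3.133, -0.229, -0.001]
ft_force: [0.1, 0.5, -0.2]
gripper_width: 0.0003
grasp_force: 0.0
```

```bash
python3 -c "from h import *; to(3,.092)"
```

```text
t 9.65 pos [ 0.5106 -0.0036  0.1119] tool delta mm [-0.2 -0.2 19.9] norm [-0.0002 -0.0002  0.0265] F [ 0.12  0.48 -0.23] w 0.00026250095776238225
yaw 0.1461 down [ 4.e-04  1.e-04 -1.e+00]
```

>>> {"method": "servo_tool", "body": {"series": [[0,0,0.013,0,0,0,0],[0,0,0.013,0,0,0,0],[0,0,0.0013,0,0,0,0],[0,0,0.0013,0,0,0,0],[0,0,0.0013,0,0,0,0],[0,0,0,0,0,0,0],[0,0,0,0,0,0,0],[0,0,0,0,0,0,0],[0,0,0,0,0,0,0]]}}

```text
t: 10.4
eef_pos: [0.5107, -0.0042, 0.0892]
ee_rot: [3.133, 0.228, 0.0]
ft_force: [-0.2, 0.2, -0.3]
gripper_width: -0.0002
grasp_force: 0.0
```

>>> {"method": "servo_tool", "body": {"series": [[0,0,0.001,0,0,0,0],[0,0,0.0006,0,0,0,0],[0,0,0,0,0,0,0],[0,0,0,0,0,0,0],[0,0,0,0,0,0,0]]}}

```text
t: 10.82
eef_pos: [0.5105, -0.0042, 0.0878]
ee_rot: [-3.133, -0.228, 0.0]
ft_force: [0.7, 0.2, -0.5]
gripper_width: -0.0002
grasp_force: 0.0
```

There is no contact at 69 mm, so key 4 is lower. I go down in small steps until it touches.

>>> {"method": "servo_tool", "body": {"series": [[0,0,0.0013,0,0,0,0],[0,0,0.0007,0,0,0,0],[0,0,0,0,0,0,0],[0,0,0,0,0,0,0],[0,0,0,0,0,0,0]]}}

```text
t: 11.23
eef_pos: [0.5106, -0.0042, 0.0863]
ee_rot: [3.133, 0.229, 0.0]
ft_force: [0.5, -0.6, 0.4]
gripper_width: -0.0003
grasp_force: 0.3
```

>>> {"method": "servo_tool", "body": {"series": [[0,0,0.0005,0,0,0,0],[0,0,0,0,0,0,0],[0,0,0,0,0,0,0]]}}

```text
t: 11.48
eef_pos: [0.5106, -0.0042, 0.0861]
ee_rot: [-3.133, -0.229, -0.0]
ft_force: [-1.9, -0.7, 3.6]
gripper_width: 0.0002
grasp_force: 1.9
```

Key 4 is met at about 67 mm and doesn't give (0.4 to 3.6 N within 0.2 mm), so it is the latched one. I lift to finish the tap, then press it home.

>>> {"method": "servo_tool", "body": {"series": [[0,0,-0.0133,0,0,0,0],[0,0,0,0,0,0,0],[0,0,0,0,0,0,0],[0,0,0,0,0,0,0],[0,0,0.012,0,0,0,0],[0,0,0.0013,0,0,0,0],[0,0,0.0013,0,0,0,0],[0,0,0.0013,0,0,0,0],[0,0,0.0009,0,0,0,0],[0,0,0,0,0,0,0],[0,0,0,0,0,0,0],[0,0,0,0,0,0,0]]}}

```text
t: 12.48
eef_pos: [0.5105, -0.0042, 0.0833]
ee_rot: [3.133, 0.229, -0.0]
ft_force: [-1.5, -0.6, 6.2]
gripper_width: -0.0003
grasp_force: 3.0
```

Nearly at the stop. I press a touch more, release upwards, then tap lightly again to check that it rose.

>>> {"method": "servo_tool", "body": {"series": [[0,0,0.0012,0,0,0,0],[0,0,0,0,0,0,0],[0,0,0,0,0,0,0],[0,0,0,0,0,0,0]]}}

```text
t: 12.82
eef_pos: [0.5106, -0.0042, 0.083]
ee_rot: [3.133, 0.229, -0.0]
ft_force: [-5.4, 0.1, 12.1]
gripper_width: 0.0004
grasp_force: 6.1
```

>>> {"method": "servo_tool", "body": {"series": [[0,0,-0.017,0,0,0,0],[0,0,-0.0187,0,0,0,0],[0,0,0,0,0,0,0],[0,0,0,0,0,0,0],[0,0,0,0,0,0,0],[0,0,0,0,0,0,0],[0,0,0,0,0,0,0],[0,0,0,0,0,0,0],[0,0,0,0,0,0,0],[0,0,0,0,0,0,0]]}}

```text
t: 13.65
eef_pos: [0.5105, -0.0042, 0.109]
ee_rot: [-3.133, -0.229, 0.001]
ft_force: [-0.8, -0.0, 0.3]
gripper_width: 0.0001
grasp_force: 0.0
```

>>> {"method": "servo_tool", "body": {"series": [[0,0,0.013,0,0,0,0],[0,0,0.0133,0,0,0,0],[0,0,0.002,0,0,0,0],[0,0,0,0,0,0,0],[0,0,0,0,0,0,0],[0,0,0,0,0,0,0]]}}

```text
t: 14.15
eef_pos: [0.5104, -0.0042, 0.088]
ee_rot: [-3.133, -0.229, 0.001]
ft_force: [-2.9, -0.2, 3.3]
gripper_width: 0.0002
grasp_force: 1.6
```

Key 4 now makes contact at about 69 mm and gives softly, so it is up. I raise the arm clear and look once more.

>>> {"method": "servo_tool", "body": {"series": [[0,0,-0.04,0,0,0,0],[0,0,-0.04,0,0,0,0],[0,0,-0.04,0,0,0,0],[0,0,-0.04,0,0,0,0],[0,0.04,0,0,0,0,0],[0,0.04,0,0,0,0,0],[0,0.04,0,0,0,0,0],[0,0.04,0,0,0,0,0],[0,0.04,0,0,0,0,0],[0,0.04,0,0,0,0,0],[0,0.04,0,0,0,0,0],[0,0.04,0,0,0,0,0],[0,0,0,0,0,0,0],[0,0,0,0,0,0,0],[0,0,0,0,0,0,0],[0,0,0,0,0,0,0]]}}

```text
t: 15.48
eef_pos: [0.5454, -0.2408, 0.208]
ee_rot: [-3.133, -0.23, -0.0]
ft_force: [0.0, -0.5, 0.1]
gripper_width: 0.0003
grasp_force: 0.0
```

```bash
python3 -c "from h import *; cv2.imwrite('pics/end.png',cams.camera('top'))"
```

```text
(no output)
```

View pics/end.png

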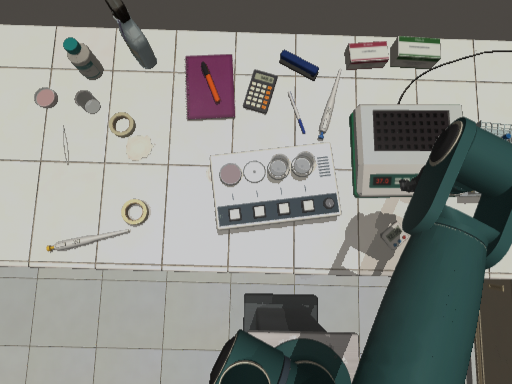

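The final picture shows the dish, beakers, tape and timer (394,236) where they were. The arm is clear and the wrist force is about zero.

```bash
python3 -c "from plant import workorder; print(workorder.close_job())"
```

```text
the job is handed in; nothing more can be done
None
```

I tapped all four keys from left to right. The rightmost was the latched one; I pressed it home and a light re-tap showed it had sprung up, so all four stand up, nothing else was moved, and the job was handed in at about 15.5 s.

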